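# Clamp up the full-length slats

## Robot

A 7-joint arm with a two-finger parallel gripper is mounted at the origin on the work surface. World frame = base frame: x ahead of the robot, y to its left, z up, the work surface at z = 0. Lengths are in m, angles in rad, forces in N, time in s.
With the tool pointing down it reaches from about 0.4 to 0.9 m from the base axis. Payload 5.5 kg.
Tool frame: the origin (TCP) lies between the finger pads; the fingertips stand 11 mm ahead of it and the grasp point (between the pads) lies 8 mm behind it (robot.tcp_to_tips is the distance from the TCP to the fingertips, in m); z points along the fingers, y is the line along which they close (so a half turn about z gives the same grasp; the last joint's range is limited). The gripper opens to 85 mm and grips with 20 to 120 N. Pads are 22 mm wide; open, the fingers measure 114 mm over their backs; the gripper's body (76 mm by 85 mm) begins 54 mm behind the grasp point. The pads swing forward as they close: fully open they stand 13 mm farther back than shut.
Start: joints at [-1.005, 0.501, -0.427, 1.55, 0.221, 1.138, -0.21], TCP at [0.194, 0.62, 0.242] pointing down, gripper open.
Joint ranges: [-2.88, 2.88], [-0.31, 2.03], [-1.54, 1.56], [0.2, 2.42], [-1.41, 4.55], [0.19, 2.02], [-2.57, 2.57]. Speed limits (rad/s): [2.57, 2.57, 3.14, 3.14, 3.14, 3.14, 3.14].

## Interface

Orientations are given as a unit quaternion [w, x, y, z].
In Python, from plant import read_state, viewer, finish_job, robot gives the robot as it stands. The module is installed in compiled form; this text tells all that it offers.
- The arm moves only by the shell command python3 -m handwheel 'ROWS' [OPENING] [FORCE]. ROWS is JSON, a list of rows, each a list of 4 numbers: the shift along the world's x, y, z in m, then the turn about the world's z in rad. In form: [[x, y, z, twist], ...]. A call has exactly 10 rows; each row is the pose to reach, as a shift and turn from the pose commanded when the call began; what a row does not reach only later rows make up. A row lasts 1/8 s, in which the tool goes at most 62.5 mm and 10.7 degrees, less where a joint would pass 70% of its speed; a pose out of reach is approached as far as the arm can. A call with a gripper value outside its range is refused whole. OPENING is the opening, from -1 (shut) to 1 (fully open), set as the call begins (- or left out, the last holds). The fingers move at their own pace and stop on an object; FORCE is the grip in N (left out, the last holds). Time passes only in rows, so rows that repeat a pose let the fingers close, or fill a call up. It gives the time, the measured TCP pose, the force, the opening and the grip force at its end, in the units of the state.
- read_state(): the state, without advancing time (a new reading comes with each control period).
- viewer.get_image(name): name is "scene" or "side" or "wrist"; returns (picture, depth): 384x512x3 uint8, red, green, blue; 384x512 float32, m along the optical axis (not along the pixel's ray), 0 where there is no reading.
- viewer.camera_model(name): a dict with "fx", "fy", "cx", "cy" (pixels), "pose" (4x4, takes a point from camera to world coordinates); the wrist camera has in their place "T_tool_cam" (4x4, takes a point from camera to tool coordinates, whose origin is the TCP and whose axes are the flange's). Camera axes: x right, y down, z forward; pixel columns grow to the right and rows downward; lengths in m; the calibration is good to about 2 mm. A picture is of the moment at which its call begins: read the wrist's pose just before it. camera_model takes no time and is no camera call.
- finish_job(): hands the job in; it is judged then, once.
The state is a dict: "t": time; "joint_pos": joint angles; "qvel": joint speeds; "joint_torque": joint torques, N m; "position": TCP position; "ee_rot": TCP orientation; "wrist_force": force on the tool from outside, world axes, zero at the start; "ft_torque": the same for the moment, N m; "gripper_width": finger opening in m; "grip_force": force on a finger pad.
Only numpy, scipy, OpenCV 4.12 (cv2) and the standard library are available. Lean on these libraries where they do the work, as an engineer would, in place of code of your own. Each camera call takes 0.05 s, during which the arm holds its last target. There are 200 camera calls.

## Task

Get the slats clamped up for gluing: first slide the orange clamp jaw fully back to its stop and, with the jaw left back there, lay every full-length (130 mm) slat flat on the clamping board between jaw and fence, parallel to the fence and roughly centred across the board; then slide the jaw up until the slats are closed together against the fence with no gaps. Put every too-short (90 mm) slat in the blue scrap box at any time, and leave the glue bottle, pencil can and tape measure alone.

Things in the scene. Friction and masses are not known exactly. Their poses are not given: they have to be found in the camera images.
- board: clamping board, fixed: plywood 200 (x) x 300 (y) x 15 mm; origin at the centre of its underside, upper face 15 mm above the bench. A dark wooden fence, 150 mm wide, crosses its -y end and rises 30 mm above the upper face. The orange jaw slides along y towards the fence; slats lie on the upper face between fence and jaw, parallel to the board's x axis
- fence (a point): middle of the foot of the fence's inner face, on the board's upper face (board x = 0, y = -120 mm); axes as the board
- jaw (a joint): travel (m) of the orange jaw along the board's -y: 0 = fully back against two steel stop blocks, jaw face 222 mm from the fence face; grows towards the fence, at most 0.185 (opening = 0.222 - value). About 3 N moves it; it stays where left. Jaw 150 mm (x) x 30 mm (y), top 45 mm above the bench
- jaw_grip (a point): grip point inside the jaw's upright black handle, 70 mm above the bench, 15 mm behind the jaw face, moves with the jaw. Handle: 50 mm along the board's x, 16 mm thick along y (pinch it so), from 45 to 90 mm above the bench, on the middle of the jaw (board x = 0)
- long_a: full-length slat: plain pale wood bar 130 x 24 x 20 mm (its own x, y, z), 0.06 kg, lying loose on the bench; origin at the centre of its underside, x along its length. There are three or four full-length slats in a run
- long_b: full-length slat: plain pale wood bar 130 x 24 x 20 mm (its own x, y, z), 0.06 kg, lying loose on the bench; origin at the centre of its underside, x along its length. There are three or four full-length slats in a run
- long_c: full-length slat: plain pale wood bar 130 x 24 x 20 mm (its own x, y, z), 0.06 kg, lying loose on the bench; origin at the centre of its underside, x along its length. There are three or four full-length slats in a run
- long_d: full-length slat: plain pale wood bar 130 x 24 x 20 mm (its own x, y, z), 0.06 kg, lying loose on the bench; origin at the centre of its underside, x along its length. There are three or four full-length slats in a run
- short_a: too-short slat: same wood and section as the full-length slats but only 90 mm long (90 x 24 x 20 mm), 0.04 kg; origin at the centre of its underside, x along its length. One or two in a run
- short_b: too-short slat: same wood and section as the full-length slats but only 90 mm long (90 x 24 x 20 mm), 0.04 kg; origin at the centre of its underside, x along its length. One or two in a run
- scrap_box: open blue plastic scrap box standing on the bench, fixed: 170 (x) x 140 (y) x 50 mm high outside, walls and floor 5 mm; origin at the centre of its underside
- glue: white glue bottle with yellow label and orange cap, 56 mm across, 170 mm tall, loose bystander; origin at the centre of its underside
- pencil_can: steel can with pencils, 72 mm across, can 100 mm tall, pencils to about 155 mm, loose bystander; origin at the centre of its underside
- tape: yellow tape measure, 70 x 36 x 65 mm, loose bystander; origin at the centre of its underside

How it is judged:
On the way, in this order (a step that is already met when the one before it is completed fails the run):
1. the jaw is slid fully back to its stop (value of joint jaw below 0.008 m), for 0.2 s.
2. every full-length slat lies flat on the board between the fence and the jaw, with the jaw still back (value of joint jaw below 0.03 m and x of long_a in the frame of board between -0.03 and 0.03 m and y of long_a in the frame of board between -0.12 and 0.1 m and z of long_a in the frame of board between 0.011 and 0.019 m and angle between the x axis of each of long_a, long_b, long_c, long_d and the x axis of board, either way round below 0.35 rad and angle between long_a's own x axis and vertical between 1.47 and 1.67 rad and x of long_b in the frame of board between -0.03 and 0.03 m and y of long_b in the frame of board between -0.12 and 0.1 m and z of long_b in the frame of board between 0.011 and 0.019 m and angle between long_b's own x axis and vertical between 1.47 and 1.67 rad and x of long_c in the frame of board between -0.03 and 0.03 m and y of long_c in the frame of board between -0.12 and 0.1 m and z of long_c in the frame of board between 0.011 and 0.019 m and angle between long_c's own x axis and vertical between 1.47 and 1.67 rad and x of long_d in the frame of board between -0.03 and 0.03 m and y of long_d in the frame of board between -0.12 and 0.1 m and z of long_d in the frame of board between 0.011 and 0.019 m and angle between long_d's own x axis and vertical between 1.47 and 1.67 rad), for 0.2 s.
3. the jaw has closed all the slats together against the fence (value of joint jaw above 0.121 m and (value of joint jaw above 0.145 m or height (world z) of long_a above -5 m) and (value of joint jaw above 0.145 m or height (world z) of long_b above -5 m) and (value of joint jaw above 0.145 m or height (world z) of long_c above -5 m) and (value of joint jaw above 0.145 m or height (world z) of long_d above -5 m) and x of long_a in the frame of board between -0.03 and 0.03 m and y of long_a in the frame of board between -0.12 and 0.1 m and z of long_a in the frame of board between 0.011 and 0.019 m and angle between the x axis of each of long_a, long_b, long_c, long_d and the x axis of board, either way round below 0.1 rad and angle between long_a's own x axis and vertical between 1.47 and 1.67 rad and x of long_b in the frame of board between -0.03 and 0.03 m and y of long_b in the frame of board between -0.12 and 0.1 m and z of long_b in the frame of board between 0.011 and 0.019 m and angle between long_b's own x axis and vertical between 1.47 and 1.67 rad and x of long_c in the frame of board between -0.03 and 0.03 m and y of long_c in the frame of board between -0.12 and 0.1 m and z of long_c in the frame of board between 0.011 and 0.019 m and angle between long_c's own x axis and vertical between 1.47 and 1.67 rad and x of long_d in the frame of board between -0.03 and 0.03 m and y of long_d in the frame of board between -0.12 and 0.1 m and z of long_d in the frame of board between 0.011 and 0.019 m and angle between long_d's own x axis and vertical between 1.47 and 1.67 rad), for 0.2 s.
At the end, for the whole second after the job is handed in: Every full-length slat present lies flat on the board, parallel to the fence within 6 degrees and centred across the board within 30 mm; the jaw has closed them so that the gaps between fence, slats and jaw add up to less than 5 mm; every too-short slat present lies in the scrap box; all at rest (all of step 3 and x of short_a in the frame of scrap_box between -0.08 and 0.08 m and y of short_a in the frame of scrap_box between -0.065 and 0.065 m and z of short_a in the frame of scrap_box between -0.002 and 0.045 m and linear speed of each of short_a, short_b, long_a, long_b, long_c, long_d below 0.03 m/s and x of short_b in the frame of scrap_box between -0.08 and 0.08 m and y of short_b in the frame of scrap_box between -0.065 and 0.065 m and z of short_b in the frame of scrap_box between -0.002 and 0.045 m and velocity of joint jaw below 0.01 m/s); the robot touches nothing.
It fails at once if the glue bottle, pencil can or tape measure is pushed more than 30 mm or tipped over (distance of any of glue, pencil_can, tape from where it was at the start of the episode above 0.03 m or angle between any of glue, pencil_can, tape's own z axis and vertical above 0.5 rad).
Of long_a, long_b, long_c, long_d only 3 to 4 are there at a start; the rules pass over those that are not, and their reading is None.
Of short_a, short_b only 1 to 2 are there at a start; the rules pass over those that are not, and their reading is None.
At some moment in a run one of long_a, long_b, long_c, long_d, short_a, short_b may be knocked a few centimetres aside while the robot is not near it.
Once in a run the grip may slacken for a moment while it holds something.
It also fails if it takes over 210 s, if anything falls off the work surface, if the arm or the gripper's body presses on something with over 40 N, if the wrist force passes 120 N, or if a joint passes its speed limit or range.

## Working session

There is one attempt and no reset: what is moved stays moved. The work goes in short steps, Python scripts to look and compute and a shell command to move; the robot and the scene stay as the last step left them, time stands still between calls to the robot, and variables do not carry over. Pictures are saved under pics/ and viewed, at most 14 in all, crops included, and the job is handed in when it is done.

```bash
mkdir -p pics; python3 - <<'E'
from plant import read_state, viewer
import cv2, numpy as np
s=read_state(); print(s)
for n in ("scene","side"):
    im,d=viewer.get_image(n); cv2.imwrite(f"pics/{n}0.png",im[:,:,::-1]); np.savez(f"pics/{n}0.npz",im=im,d=d)
    print(n,viewer.camera_model(n))
print(viewer.camera_model("wrist"))
E
```

```text
{'t': 0.0, 'joint_pos': array([-1.00476433,  0.50183082, -0.42680709,  1.55145671,  0.22081737,
        1.13830979, -0.21030502]), 'qvel': array([ 0.00036959,  0.00020927, -0.00083091,  0.00091008,  0.00072055,
       -0.00010143,  0.00115626]), 'joint_torque': array([ 9.51208604e-04, -5.69523776e+01, -5.81574753e+00, -2.80925363e+01,
        1.05861691e-02,  1.20690858e-02, -6.78447634e-06]), 'position': array([0.19368379, 0.61976386, 0.24126863]), 'ee_rot': array([-1.71524898e-04,  1.50802225e-01,  9.88563476e-01, -9.55835258e-04]), 'wrist_force': array([ 0.91296628, -0.00103257,  0.18400791]), 'ft_torque': array([-2.29258025e-02, -9.54814120e-05,  2.93742300e-03]), 'grip_force': 0.0, 'gripper_width': 0.08541101709968744}
scene {'fx': 353.87554908717306, 'fy': 353.87554908717306, 'cx': 257.59941244930394, 'cy': 187.95882565807574, 'pose': array([[-6.43410977e-01,  6.09968557e-01, -4.62558832e-01,
         1.08912173e+00],
       [ 7.65520755e-01,  5.13094027e-01, -3.88217069e-01,
         4.34561779e-01],
       [ 5.35968449e-04, -6.03881510e-01, -7.97073920e-01,
         9.3164260
[... 214 characters left out ...]
y([[-0.99900396, -0.00995543,  0.04349679,  0.5562101 ],
       [-0.03961495,  0.64650881, -0.76187729,  0.86208765],
       [-0.02053624, -0.76284156, -0.64625925,  0.79835549],
       [ 0.        ,  0.        ,  0.        ,  1.        ]])}
{'fx': 343.12096011441844, 'fy': 343.12096011441844, 'cx': 257.7605165079591, 'cy': 186.1670067263096, 'T_tool_cam': array([[ 2.34343459e-04, -9.56403527e-01, -2.92048351e-01,
         7.40585440e-02],
       [ 9.99999889e-01,  1.04503407e-04,  4.60184093e-04,
        -2.74831019e-04],
       [-4.09601642e-04, -2.92048426e-01,  9.56403445e-01,
        -1.31300424e-01],
       [ 0.00000000e+00,  0.00000000e+00,  0.00000000e+00,
         1.00000000e+00]])}
```

View pics/scene0.png

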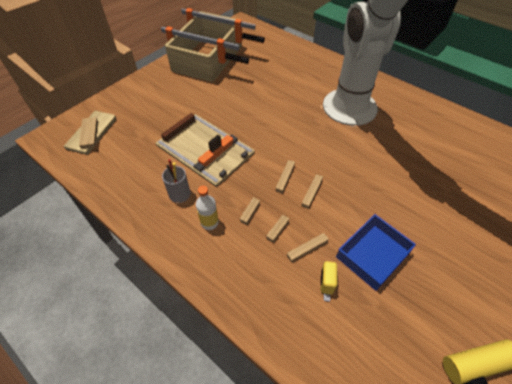

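View pics/side0.png

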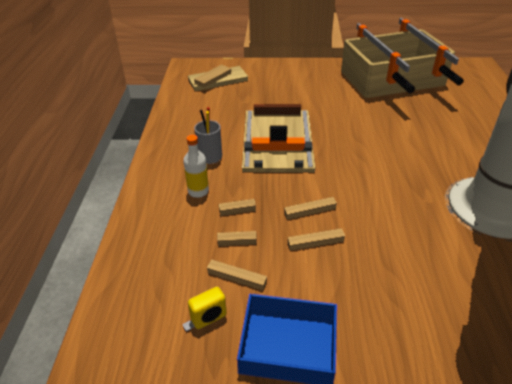

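The scene view shows three longer slats at about (285,176), (312,190) and (308,247), and two short ones at (250,210) and (277,228). The board is at (205,148), with its orange jaw partway along at (215,150). The scrap box is at (375,252), the tape at (330,278), the glue at (207,210) and the can at (176,183). The side view shows the same layout.

```bash
cat > h.py <<'E'
import numpy as np, cv2
from plant import read_state, viewer
from scipy.spatial.transform import Rotation as R
def pose(name,s=None):
    m=viewer.camera_model(name)
    if name!="wrist": return m,np.array(m["pose"])
    q=s["ee_rot"]; T=np.eye(4); T[:3,:3]=R.from_quat([q[1],q[2],q[3],q[0]]).as_matrix(); T[:3,3]=s["position"]
    return m,T@np.array(m["T_tool_cam"])
def cloud(name,d,s=None):
    m,T=pose(name,s); v,u=np.mgrid[:d.shape[0],:d.shape[1]]
    P=np.stack([(u-m["cx"])/m["fx"]*d,(v-m["cy"])/m["fy"]*d,d],-1)
    W=P@T[:3,:3].T+T[:3,3]; W[d<=0]=np.nan; return W
def plane(name,uv,z,s=None):
    m,T=pose(name,s); uv=np.atleast_2d(uv).astype(float)
    r=np.c_[(uv[:,0]-m["cx"])/m["fx"],(uv[:,1]-m["cy"])/m["fy"],np.ones(len(uv))]@T[:3,:3].T
    return T[:3,3]+r*((z-T[2,3])/r[:,2])[:,None]
def rect(xy):
    (c,(w,h),a)=cv2.minAreaRect(xy.astype(np.float32)); 
    if w<h: w,h,a=h,w,a+90
    return np.round(c,4),round(w,3),round(h,3),round((a+90)%180-90,1)
def blobs(name,mask,z,s=None,mn=25):
    n,l,st,c=cv2.connectedComponentsWithStats(mask.astype(np.uint8),connectivity=4)
    for i in range(1,n):
        if st[i,4]<mn: continue
        v,u=np.nonzero(l==i); P=plane(name,np.c_[u,v],z,s)[:,:2]
        print(name,np.round(c[i]),st[i,4],*rect(P))
def snap(name,tag):
    s=read_state(); im,d=viewer.get_image(name); cv2.imwrite(f"pics/{tag}.png",im[:,:,::-1]); return s,im,d
E
python3 - <<'E'
from h import *
for n in ("scene","side"):
    f=np.load(f"pics/{n}0.npz"); im,d=f["im"],f["d"]; W=cloud(n,d); Z=W[...,2]
    hsv=cv2.cvtColor(im,cv2.COLOR_RGB2HSV)
    flat=np.abs(Z)<.02; print(n,"bench z",np.nanmedian(Z[flat]))
    ok=(W[...,0]>.1)&(W[...,0]<1.0)&(abs(W[...,1])<.7)
    print("slat tops"); blobs(n,(Z>.014)&(Z<.026)&ok,.02)
    print("orange"); o=(hsv[...,0]<9)&(hsv[...,1]>190)&(hsv[...,2]>150)&(Z>.038)&(Z<.052)&ok; blobs(n,o,.045,mn=8)
    print("tall>.038"); blobs(n,(Z>.038)&(Z<.055)&ok,.045)
    print("blue"); blobs(n,(hsv[...,0]>105)&(hsv[...,0]<125)&(hsv[...,1]>150)&ok&(Z>.042),.05)
    print("vtall");blobs(n,(Z>.06)&ok,.08)
E
```

```text
scene bench z 0.0012276344084589108
slat tops
scene [195.  73.] 83 [ 0.2631 -0.6164] 0.178 0.023 -71.7
scene [103. 122.] 249 [ 0.7119 -0.6568] 0.13 0.063 24.0
scene [204. 148.] 2361 [ 0.5388 -0.2749] 0.301 0.201 -89.2
scene [ 76. 142.] 249 [ 0.8202 -0.6397] 0.125 0.082 81.2
scene [285. 175.] 235 [0.4577 0.0234] 0.136 0.025 18.7
scene [312. 190.] 254 [0.4509 0.128 ] 0.134 0.024 14.1
scene [180. 197.] 49 [ 0.7473 -0.1777] 0.061 0.022 -34.8
scene [249. 209.] 210 [0.6391 0.024 ] 0.095 0.026 13.1
scene [277. 227.] 229 [0.6328 0.1293] 0.093 0.026 5.5
scene [378. 225.] 40 [0.434  0.3569] 0.047 0.011 84.5
scene [209. 225.] 30 [ 0.7628 -0.0329] 0.042 0.013 -44.8
scene [398. 239.] 65 [0.4412 0.4228] 0.077 0.009 83.4
scene [307. 246.] 369 [0.6267 0.2341] 0.132 0.026 -19.4
scene [343. 259.] 33 [0.5973 0.3335] 0.048 0.008 80.5
scene [364. 277.] 79 [0.6051 0.4052] 0.088 0.009 82.9
scene [448. 371.] 58 [0.6815 0.6712] 0.051 0.007 53.1
orange
tall>.038
scene [198.  68.] 155 [ 0.2298 -0.6241] 0.181 0.097 -73.7
scene [177. 125.] 214 [ 0.5387 -0.4053] 0.154 0.03 0.5
scene [215. 149.] 269 [ 0.5369 -0.21
[... 1666 characters left out ...]
09 -6.9
orange
tall>.038
side [365.  79.] 204 [ 0.255  -0.6101] 0.212 0.081 -52.6
side [276. 106.] 243 [ 0.5372 -0.3993] 0.148 0.03 0.3
side [278. 141.] 386 [ 0.534  -0.2121] 0.148 0.039 0.6
side [210. 148.] 113 [ 0.7222 -0.1796] 0.069 0.043 17.0
side [197. 182.] 117 [ 0.7385 -0.0322] 0.059 0.04 22.1
side [289. 336.] 1439 [0.5191 0.3917] 0.171 0.147 -6.7
side [208. 311.] 205 [0.6722 0.3483] 0.073 0.033 14.3
blue
side [289. 339.] 981 [0.5192 0.3945] 0.166 0.142 -6.6
vtall
side [381.  66.] 1667 [ 0.1861 -0.6512] 0.433 0.219 80.8
side [200. 146.] 1393 [ 0.7386 -0.1633] 0.335 0.093 -86.2
side [278. 131.] 218 [ 0.5344 -0.2106] 0.059 0.05 -89.6
side [206. 299.] 500 [0.673  0.3492] 0.065 0.034 31.0
```

```bash
python3 -m handwheel '[[0.306,-0.42,0,0.3],[0.306,-0.42,0,0.3],[0.306,-0.42,0,0.3],[0.306,-0.42,0,0.3],[0.306,-0.42,0,0.3],[0.306,-0.42,0,0.3],[0.306,-0.42,0,0.3],[0.306,-0.42,0,0.3],[0.306,-0.42,0,0.3],[0.306,-0.42,0,0.3]]' 1 40
python3 -m handwheel '[[0.036,-0.41,0,0],[0.036,-0.41,0,0],[0.036,-0.41,0,0],[0.036,-0.41,0,0],[0.036,-0.41,0,0],[0.036,-0.41,0,0],[0.036,-0.41,0,0],[0.036,-0.41,0,0],[0.036,-0.41,0,0],[0.036,-0.41,0,0]]'
python3 - <<'E'
from h import *
s,im,d=snap("wrist","w1"); print(s["position"],s["ee_rot"])
W=cloud("wrist",d,s);Z=W[...,2]
for lo,hi,z in ((.01,.022,.015),(.04,.05,.045),(.082,.1,.09)): print(z); blobs("wrist",(Z>lo)&(Z<hi),z,s,100)
E
```

```text
t: 1.35
position: [0.5002, 0.1992, 0.2419]
ee_rot: [-0.0, 0.003, 1.0, -0.0]
wrist_force: [-0.8, -0.1, -0.6]
gripper_width: 0.0853
grip_force: 0.0
t: 2.6
position: [0.5363, -0.2065, 0.2423]
ee_rot: [-0.0, -0.001, 1.0, 0.001]
wrist_force: [1.2, 0.0, 0.2]
gripper_width: 0.0857
grip_force: 0.0
[ 0.53633405 -0.20648376  0.24229396] [-1.90092409e-05 -7.39449017e-04  9.99999546e-01  6.01376906e-04]
0.015
wrist [487.  72.] 4098 [0.4577 0.0222] 0.131 0.03 18.5
wrist [190. 143.] 42701 [ 0.5359 -0.2796] 0.299 0.199 -89.5
wrist [456. 240.] 1859 [0.6388 0.0223] 0.096 0.029 12.9
wrist [261. 290.] 293 [ 0.7066 -0.2022] 0.067 0.028 -87.5
0.045
wrist [243. 148.] 3367 [ 0.5351 -0.221 ] 0.148 0.03 0.5
wrist [ 51. 155.] 3417 [ 0.537  -0.4074] 0.149 0.023 0.5
wrist [261. 305.] 312 [ 0.7068 -0.2017] 0.068 0.031 -88.8
wrist [275. 347.] 103 [ 0.7593 -0.1853] 0.023 0.009 -61.4
wrist [250. 348.] 107 [ 0.7606 -0.216 ] 0.023 0.009 65.4
0.09
wrist [241. 169.] 1046 [ 0.5341 -0.221 ] 0.049 0.016 0.1
wrist [262. 335.] 886 [ 0.7063 -0.2018] 0.07 0.036 -88.9
```

View pics/w1.png

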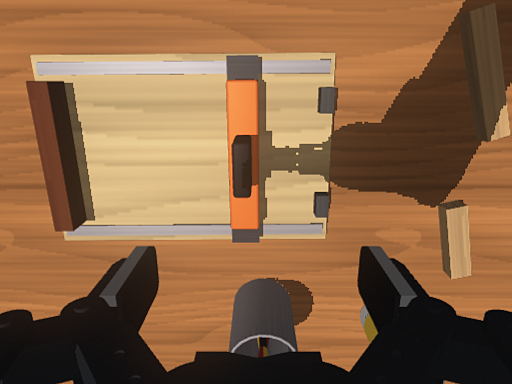

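The wrist view shows the jaw's black handle at (241,169), the fence at (51,155), the stop blocks at (327,100) and (321,203), and the pencil can at (261,300), clear of the gripper. The sizes match those given. The handle centre is at (0.534,-0.221), so the jaw is about 60 mm off its stop.

```bash
python3 -m handwheel '[[-0.002,-0.011,-0.05,0],[-0.002,-0.011,-0.1,0],[-0.002,-0.011,-0.13,0],[-0.002,-0.011,-0.15,0],[-0.002,-0.011,-0.165,0],[-0.002,-0.011,-0.18,0],[-0.002,-0.011,-0.18,0],[-0.002,-0.011,-0.18,0],[-0.002,-0.011,-0.18,0],[-0.002,-0.011,-0.18,0]]'
python3 -m handwheel '[[0,0,0,0],[0,0,0,0],[0,0,0,0],[0,0,0,0],[0,0,0,0],[0,0,0,0],[0,0,0,0],[0,0,0,0],[0,0,0,0],[0,0,0,0]]' -1 40
python3 -m handwheel '[[0,0.006,0,0],[0,0.012,0,0],[0,0.018,0,0],[0,0.024,0,0],[0,0.03,0,0],[0,0.036,0,0],[0,0.042,0,0],[0,0.048,0,0],[0,0.052,0,0],[0,0.056,0,0]]'
python3 -m handwheel '[[0,0.001,0,0],[0,0.002,0,0],[0,0.003,0,0],[0,0.004,0,0],[0,0.004,0,0],[0,0.004,0,0],[0,0.004,0,0],[0,0.004,0,0],[0,0.004,0,0],[0,0.004,0,0]]'
```

```text
t: 3.9
position: [0.5342, -0.2208, 0.063]
ee_rot: [0.0, 0.001, 1.0, -0.0]
wrist_force: [-0.3, -0.4, -1.0]
gripper_width: 0.0854
grip_force: 0.0
t: 5.15
position: [0.5338, -0.2205, 0.0624]
ee_rot: [-0.0, 0.001, 1.0, -0.0]
wrist_force: [-1.7, -0.2, 2.6]
gripper_width: 0.0159
grip_force: 40.3
t: 6.4
position: [0.5333, -0.1642, 0.0624]
ee_rot: [-0.0, 0.001, 1.0, 0.0]
wrist_force: [-4.6, -3.4, 5.8]
gripper_width: 0.0158
grip_force: 40.7
t: 7.65
position: [0.5333, -0.1622, 0.0624]
ee_rot: [-0.0, 0.002, 1.0, -0.001]
wrist_force: [-4.3, -6.4, 4.7]
gripper_width: 0.0157
grip_force: 41.1
```

```bash
python3 -m handwheel '[[0,0.002,0,0],[0,0.004,0,0],[0,0.004,0,0],[0,0.004,0,0],[0,0.004,0,0],[0,0.004,0,0],[0,0.004,0,0],[0,0.004,0,0],[0,0.004,0,0],[0,0.004,0,0]]'
```

```text
t: 8.9
position: [0.5333, -0.1621, 0.0624]
ee_rot: [0.0, 0.003, 1.0, -0.003]
wrist_force: [-2.6, -15.0, 0.1]
gripper_width: 0.0155
grip_force: 42.9
```

The jaw is hard against its stop: it didn't move under a 15 N push. Next I release it, rise and re-measure the slats.

```bash
python3 -m handwheel '[[0,-0.003,0,0],[0,-0.005,0,0],[0,-0.005,0,0],[0,-0.005,0,0],[0,-0.005,0,0],[0,-0.005,0,0],[0,-0.005,0,0],[0,-0.005,0,0],[0,-0.005,0,0],[0,-0.005,0,0]]' 1 40
python3 -m handwheel '[[0,0,0.05,0],[0,0,0.1,0],[0,0,0.16,0],[-0.03,0.06,0.18,0],[-0.04,0.12,0.18,0],[-0.04,0.18,0.18,0],[-0.04,0.24,0.18,0],[-0.04,0.26,0.18,0],[-0.04,0.26,0.18,0],[-0.04,0.26,0.18,0]]'
cat > look.py <<'E'
from h import *
import sys
tag=sys.argv[1]
s,im,d=snap("wrist",tag); print(s["position"],s["wrist_force"])
Z=cloud("wrist",d,s)[...,2]; print("wrist slats"); blobs("wrist",(Z>.013)&(Z<.026),.02,s,400)
for n in ("scene","side"):
    _,im,d=snap(n,tag+n); W=cloud(n,d);Z=W[...,2]
    blobs(n,(Z>.014)&(Z<.026)&(W[...,0]>.38)&(W[...,0]<.7)&(W[...,1]>-.1)&(W[...,1]<.3),.02,None,150)
    print("on board");blobs(n,(Z>.029)&(Z<.04)&(W[...,0]>.4)&(W[...,0]<.68)&(W[...,1]<-.1)&(W[...,1]>-.45),.035)
E
python3 look.py l1
```

```text
t: 10.15
position: [0.5338, -0.1616, 0.0623]
ee_rot: [-0.0, 0.001, 1.0, 0.0]
wrist_force: [-0.0, -0.4, 0.2]
gripper_width: 0.0855
grip_force: 0.0
t: 11.4
position: [0.4938, 0.0967, 0.2421]
ee_rot: [-0.0, 0.002, 1.0, -0.0]
wrist_force: [0.4, -0.0, -0.1]
gripper_width: 0.0851
grip_force: 0.0
[0.49382838 0.09669714 0.24214632] [ 0.3621442  -0.02129872 -0.12808035]
wrist slats
wrist [145. 102.] 3349 [ 0.4427 -0.0151] 0.13 0.026 18.3
wrist [287. 108.] 3111 [0.45   0.1268] 0.13 0.024 13.7
wrist [470. 164.] 1233 [0.512  0.3196] 0.17 0.01 -6.8
wrist [ 40. 182.] 3595 [ 0.5348 -0.1411] 0.2 0.036 1.7
wrist [392. 234.] 870 [0.5871 0.2448] 0.05 0.028 -19.8
wrist [285. 269.] 1441 [0.6306 0.1278] 0.093 0.024 5.2
wrist [196. 274.] 1524 [0.6362 0.0236] 0.092 0.026 12.8
scene [278. 167.] 227 [ 0.4447 -0.0152] 0.137 0.026 18.7
scene [312. 189.] 250 [0.4506 0.1272] 0.133 0.024 13.5
scene [249. 209.] 210 [0.6383 0.0239] 0.093 0.026 13.1
scene [277. 227.] 227 [0.6322 0.129 ] 0.092 0.026 6.1
scene [307. 246.] 375 [0.6269 0.2346] 0.132 0.028 -19.2
on board
scene [174. 131.] 67 [ 0.562  -0.3994] 0.106 0.025 -9.9
scene [243. 151.] 64 [ 0.4767 -0.1418] 0.075 0.024 7.4
scene [223. 168.] 66 [ 0.5705 -0.1393] 0.069 0.026 -0.3
scene [211. 173.] 42 [ 0.6205 -0.1605] 0.032 0.028 -89.1
side [315. 195.] 397 [ 0.4423 -0.0108] 0.131 0.031 17.6
side [237. 205.] 291 [0.6369 0.0288] 0.09 0.032 13.0
side [316. 237.] 518 [0.4489 0.1324] 0.13 0.03 13.8
side [236. 236.] 351 [0.6314 0.1326] 0.09 0.029 4.7
side [237. 273.] 628 [0.6259 0.2379] 0.131 0.029 -19.8
on board
side [272. 109.] 123 [ 0.5498 -0.3978] 0.123 0.018 0.3
side [272. 159.] 188 [ 0.5539 -0.139 ] 0.141 0.031 0.8
```

One slat has been knocked to (0.443,-0.015), still at 18.3°. I'll pick that one first.

```bash
python3 -m handwheel '[[-0.051,-0.112,-0.05,0.16],[-0.051,-0.112,-0.08,0.32],[-0.051,-0.112,-0.13,0.32],[-0.051,-0.112,-0.18,0.32],[-0.051,-0.112,-0.2,0.32],[-0.051,-0.112,-0.215,0.32],[-0.051,-0.112,-0.228,0.32],[-0.051,-0.112,-0.228,0.32],[-0.051,-0.112,-0.228,0.32],[-0.051,-0.112,-0.228,0.32]]' 0.5 50
python3 -m handwheel '[[0,0,0,0],[0,0,0,0],[0,0,0,0],[0,0,0,0],[0,0,0,0],[0,0,0,0],[0,0,0,0],[0,0,0,0],[0,0,0,0],[0,0,0,0]]' -1 50
python3 -m handwheel '[[0,0,0.02,0],[0,0,0.05,0],[0,0,0.1,0],[0,0,0.14,0],[0,0,0.14,0],[0,0,0.14,0],[0,0,0.14,0],[0,0,0.14,0],[0,0,0.14,0],[0,0,0.14,0]]'
```

```text
t: 12.8
position: [0.4435, -0.0135, 0.0151]
ee_rot: [0.001, -0.158, 0.987, -0.0]
wrist_force: [0.4, 0.8, 0.6]
gripper_width: 0.0642
grip_force: 0.0
t: 14.05
position: [0.4431, -0.0136, 0.0148]
ee_rot: [0.0, -0.158, 0.987, -0.0]
wrist_force: [-1.5, -0.1, 5.0]
gripper_width: 0.0222
grip_force: 49.4
t: 15.3
position: [0.4426, -0.0135, 0.154]
ee_rot: [-0.0, -0.158, 0.987, 0.0]
wrist_force: [0.2, -0.3, -0.7]
gripper_width: 0.0229
grip_force: 49.1
```

```bash
python3 -m handwheel '[[0.015,-0.055,0,-0.1],[0.03,-0.11,0,-0.2],[0.045,-0.165,0,-0.31],[0.06,-0.22,0,-0.31],[0.08,-0.28,0,-0.31],[0.09,-0.32,0,-0.31],[0.094,-0.337,0,-0.31],[0.094,-0.337,0,-0.31],[0.094,-0.337,0,-0.31],[0.094,-0.337,0,-0.31]]'
python3 -m handwheel '[[0,0,-0.03,0],[0,0,-0.06,0],[0,0,-0.08,0],[0,0,-0.095,0],[0,0,-0.105,0],[0,0,-0.115,0],[0,0,-0.12,0],[0,0,-0.122,0],[0,0,-0.122,0],[0,0,-0.122,0]]'
python3 - <<'E'
from h import *
s,im,d=snap("wrist","w2")
E
```

```text
t: 16.55
position: [0.5372, -0.3483, 0.1544]
ee_rot: [-0.0, -0.005, 1.0, 0.001]
wrist_force: [-0.6, 0.1, -0.3]
gripper_width: 0.0228
grip_force: 49.2
t: 17.8
position: [0.5371, -0.3508, 0.0327]
ee_rot: [0.0, -0.004, 1.0, -0.0]
wrist_force: [-0.4, -0.3, -0.8]
gripper_width: 0.0223
grip_force: 49.2
```

View pics/w2.png

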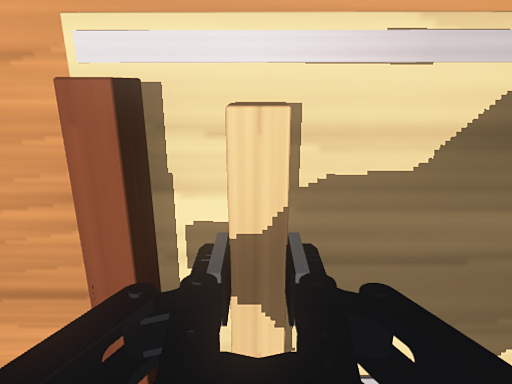

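The slat is held parallel to the fence, with its end at (258,105) and the fence to its left. I'll lower 2 mm and release.

```bash
python3 -m handwheel '[[0,0,-0.001,0],[0,0,-0.0015,0],[0,0,-0.002,0],[0,0,-0.002,0],[0,0,-0.002,0],[0,0,-0.002,0],[0,0,-0.002,0],[0,0,-0.002,0],[0,0,-0.002,0],[0,0,-0.002,0]]'
python3 -m handwheel '[[0,0,0,0],[0,0,0,0],[0,0,0,0],[0,0,0,0],[0,0,0,0],[0,0,0.01,0],[0,0,0.04,0],[0,0,0.08,0],[0,0,0.12,0],[0,0,0.16,0]]' 0.05
python3 -m handwheel '[[0,0.06,0.05,0],[-0.02,0.12,0.05,0],[-0.04,0.18,0.05,0],[-0.05,0.24,0.05,0],[-0.05,0.3,0.05,0],[-0.05,0.36,0.05,0],[-0.05,0.42,0.05,0],[-0.05,0.45,0.05,0],[-0.05,0.45,0.05,0],[-0.05,0.45,0.05,0]]'
python3 look.py l2
```

```text
t: 19.1
position: [0.5368, -0.3506, 0.0303]
ee_rot: [-0.0, -0.004, 1.0, 0.0]
wrist_force: [0.4, 0.2, 0.0]
gripper_width: 0.0229
grip_force: 49.2
t: 20.35
position: [0.5368, -0.3506, 0.1925]
ee_rot: [0.0, -0.004, 1.0, -0.0]
wrist_force: [0.2, -0.2, 0.0]
gripper_width: 0.0445
grip_force: 0.0
t: 21.6
position: [0.4869, 0.0985, 0.2407]
ee_rot: [0.0, -0.003, 1.0, -0.0]
wrist_force: [0.5, -0.4, 1.3]
gripper_width: 0.0448
grip_force: 0.0
[0.48687259 0.09852244 0.24069411] [ 0.45993082 -0.42931493  1.31194669]
wrist slats
wrist [286. 115.] 3092 [0.45   0.1269] 0.13 0.024 13.7
wrist [468. 172.] 1241 [0.5122 0.3198] 0.171 0.01 -6.8
wrist [ 37. 185.] 3590 [ 0.5347 -0.1382] 0.201 0.035 2.7
wrist [382. 253.] 1485 [0.6045 0.2386] 0.088 0.028 -19.5
wrist [282. 275.] 1433 [0.6306 0.1278] 0.093 0.024 5.1
scene [312. 189.] 252 [0.4508 0.128 ] 0.134 0.024 14.2
scene [249. 209.] 209 [0.6389 0.024 ] 0.094 0.026 13.1
scene [277. 227.] 230 [0.6325 0.1293] 0.092 0.026 6.1
scene [307. 246.] 374 [0.6268 0.2344] 0.132 0.027 -19.4
on board
scene [183. 125.] 59 [ 0.5211 -0.3995] 0.117 0.013 1.6
scene [189. 134.] 214 [ 0.5378 -0.3477] 0.134 0.032 0.5
scene [244. 149.] 57 [ 0.4672 -0.1483] 0.07 0.027 30.4
scene [225. 166.] 82 [ 0.5549 -0.1394] 0.109 0.025 -0.0
scene [211. 172.] 33 [ 0.6186 -0.1604] 0.031 0.02 44.3
side [237. 205.] 296 [0.637  0.0282] 0.09 0.031 13.0
side [316. 237.] 515 [0.4494 0.132 ] 0.131 0.029 13.8
side [236. 236.] 353 [0.6313 0.1333] 0.089 0.03 5.1
side [237. 273.] 625 [0.6258 0.2374] 0.131 0.028 -19.6
on board
side [274. 110.] 130 [ 0.5434 -0.3979] 0.135 0.018 0.3
side [276. 119.] 247 [ 0.5387 -0.3427] 0.123 0.034 0.4
side [276. 159.] 198 [ 0.539 -0.137] 0.143 0.036 0.7
```

```bash
python3 -m handwheel '[[-0.037,0.028,-0.05,0.12],[-0.037,0.028,-0.1,0.233],[-0.037,0.028,-0.15,0.233],[-0.037,0.028,-0.185,0.233],[-0.037,0.028,-0.205,0.233],[-0.037,0.028,-0.215,0.233],[-0.037,0.028,-0.226,0.233],[-0.037,0.028,-0.226,0.233],[-0.037,0.028,-0.226,0.233],[-0.037,0.028,-0.226,0.233]]' 0.5 50
python3 -m handwheel '[[0,0,0,0],[0,0,0,0],[0,0,0,0],[0,0,0,0],[0,0,0,0],[0,0,0,0],[0,0,0,0],[0,0,0,0],[0,0,0,0],[0,0,0,0]]' -1 50
python3 -m handwheel '[[0,0,0.02,0],[0,0,0.05,0],[0,0,0.1,0],[0,0,0.14,0],[0,0,0.14,0],[0,0,0.14,0],[0,0,0.14,0],[0,0,0.14,0],[0,0,0.14,0],[0,0,0.14,0]]'
python3 -m handwheel '[[0.015,-0.055,0,-0.08],[0.03,-0.11,0,-0.16],[0.045,-0.165,0,-0.23],[0.06,-0.22,0,-0.23],[0.075,-0.28,0,-0.23],[0.08,-0.335,0,-0.23],[0.086,-0.39,0,-0.23],[0.086,-0.42,0,-0.23],[0.086,-0.42,0,-0.23],[0.086,-0.42,0,-0.23]]'
```

```text
t: 23.0
position: [0.4503, 0.1276, 0.0149]
ee_rot: [0.001, -0.12, 0.993, 0.0]
wrist_force: [-0.3, -0.0, 0.2]
gripper_width: 0.0639
grip_force: 0.0
t: 24.25
position: [0.4501, 0.1275, 0.0147]
ee_rot: [0.0, -0.12, 0.993, -0.0]
wrist_force: [-1.3, -0.2, 4.6]
gripper_width: 0.0227
grip_force: 50.0
t: 25.5
position: [0.4496, 0.1274, 0.154]
ee_rot: [-0.0, -0.12, 0.993, 0.0]
wrist_force: [0.8, -0.3, -0.2]
gripper_width: 0.0226
grip_force: 49.3
t: 26.75
position: [0.5358, -0.2915, 0.154]
ee_rot: [-0.0, -0.005, 1.0, 0.001]
wrist_force: [0.6, 0.4, -0.7]
gripper_width: 0.0226
grip_force: 49.4
```

```bash
python3 -m handwheel '[[0,0,-0.03,0],[0,0,-0.06,0],[0,0,-0.08,0],[0,0,-0.095,0],[0,0,-0.105,0],[0,0,-0.115,0],[0,0,-0.12,0],[0,0,-0.123,0],[0,0,-0.124,0],[0,0,-0.124,0]]'
python3 -m handwheel '[[0,0,0,0],[0,0,0,0],[0,0,0,0],[0,0,0,0],[0,0,0,0],[0,0,0.01,0],[0,0,0.04,0],[0,0,0.08,0],[0,0,0.12,0],[0,0,0.16,0]]' 0.05
python3 -m handwheel '[[0,0.06,0.05,0],[0.02,0.12,0.05,0],[0.04,0.18,0.05,0],[0.04,0.24,0.05,0],[0.04,0.3,0.05,0],[0.04,0.36,0.05,0],[0.04,0.42,0.05,0],[0.04,0.45,0.05,0],[0.04,0.45,0.05,0],[0.04,0.45,0.05,0]]'
python3 look.py l3
```

```text
t: 28.0
position: [0.536, -0.2927, 0.0306]
ee_rot: [0.0, -0.005, 1.0, -0.0]
wrist_force: [-0.6, -0.3, -0.3]
gripper_width: 0.0228
grip_force: 49.4
t: 29.25
position: [0.5358, -0.2925, 0.1924]
ee_rot: [0.0, -0.005, 1.0, -0.0]
wrist_force: [0.1, -0.4, -0.1]
gripper_width: 0.0449
grip_force: 0.0
t: 30.5
position: [0.5759, 0.1563, 0.2406]
ee_rot: [0.0, -0.005, 1.0, -0.001]
wrist_force: [0.9, -1.0, 0.0]
gripper_width: 0.0448
grip_force: 0.0
[0.5759133  0.15630743 0.24062434] [ 0.88377304 -0.95704     0.02532999]
wrist slats
wrist [426.  86.] 1069 [0.5122 0.3198] 0.169 0.008 -6.9
wrist [331. 193.] 2401 [0.6258 0.2322] 0.13 0.026 -19.5
wrist [232. 204.] 1748 [0.6315 0.1283] 0.091 0.024 5.1
wrist [136. 208.] 1849 [0.6371 0.0242] 0.091 0.027 12.9
scene [249. 209.] 211 [0.6384 0.024 ] 0.093 0.026 12.4
scene [277. 227.] 228 [0.6331 0.129 ] 0.093 0.025 5.5
scene [307. 246.] 368 [0.6268 0.2344] 0.132 0.027 -19.4
on board
scene [179. 128.] 83 [ 0.5385 -0.4   ] 0.151 0.016 -1.4
scene [189. 134.] 205 [ 0.5372 -0.3482] 0.133 0.031 0.5
scene [200. 141.] 217 [ 0.5377 -0.2903] 0.135 0.032 -0.3
scene [235. 158.] 135 [ 0.5212 -0.1414] 0.166 0.042 9.4
scene [213. 172.] 34 [ 0.6164 -0.1605] 0.033 0.026 88.2
side [237. 205.] 292 [0.637  0.0272] 0.09 0.031 11.4
side [237. 236.] 357 [0.6313 0.1331] 0.089 0.03 5.1
side [237. 272.] 627 [0.6259 0.2376] 0.131 0.029 -19.8
on board
side [290. 109.] 54 [ 0.4932 -0.3981] 0.06 0.018 0.3
side [289. 119.] 114 [ 0.5021 -0.343 ] 0.062 0.034 0.4
side [285. 129.] 163 [ 0.5123 -0.2829] 0.083 0.032 0.5
side [289. 159.] 154 [ 0.5083 -0.1396] 0.117 0.031 0.7
```

```bash
python3 -m handwheel '[[0.05,0.04,-0.05,-0.16],[0.05,0.077,-0.1,-0.3],[0.05,0.077,-0.15,-0.35],[0.05,0.077,-0.185,-0.35],[0.05,0.077,-0.205,-0.35],[0.05,0.077,-0.215,-0.35],[0.05,0.077,-0.226,-0.35],[0.05,0.077,-0.226,-0.35],[0.05,0.077,-0.226,-0.35],[0.05,0.077,-0.226,-0.35]]' 0.5 50
python3 -m handwheel '[[0,0,0,0],[0,0,0,0],[0,0,0,0],[0,0,0,0],[0,0,0,0],[0,0,0,0],[0,0,0,0],[0,0,0,0],[0,0,0,0],[0,0,0,0]]' -1 50
python3 -m handwheel '[[0,0,0.02,0],[0,0,0.05,0],[0,0,0.1,0],[0,0,0.14,0],[0,0,0.14,0],[0,0,0.14,0],[0,0,0.14,0],[0,0,0.14,0],[0,0,0.14,0],[0,0,0.14,0]]'
python3 -m handwheel '[[-0.04,-0.04,0,0.12],[-0.08,-0.08,0,0.24],[-0.09,-0.135,0,0.35],[-0.09,-0.19,0,0.35],[-0.09,-0.25,0,0.35],[-0.09,-0.31,0,0.35],[-0.09,-0.37,0,0.35],[-0.09,-0.43,0,0.35],[-0.09,-0.468,0,0.35],[-0.09,-0.468,0,0.35]]'
```

```text
t: 31.9
position: [0.6265, 0.2347, 0.0153]
ee_rot: [0.001, 0.169, 0.986, 0.0]
wrist_force: [0.2, 0.1, 0.3]
gripper_width: 0.064
grip_force: 0.0
t: 33.15
position: [0.6262, 0.2347, 0.0147]
ee_rot: [0.0, 0.169, 0.986, 0.0]
wrist_force: [0.1, -0.4, 5.6]
gripper_width: 0.023
grip_force: 49.9
t: 34.4
position: [0.6256, 0.2344, 0.1539]
ee_rot: [-0.0, 0.169, 0.986, -0.0]
wrist_force: [0.7, 0.5, -1.4]
gripper_width: 0.023
grip_force: 49.2
t: 35.65
position: [0.5348, -0.2387, 0.1543]
ee_rot: [-0.0, -0.002, 1.0, -0.001]
wrist_force: [-0.1, 0.8, -0.6]
gripper_width: 0.0226
grip_force: 49.4
```

```bash
python3 -m handwheel '[[0,0,-0.03,0],[0,0,-0.06,0],[0,0,-0.08,0],[0,0,-0.095,0],[0,0,-0.105,0],[0,0,-0.115,0],[0,0,-0.12,0],[0,0,-0.123,0],[0,0,-0.124,0],[0,0,-0.124,0]]'
python3 -m handwheel '[[0,0,0,0],[0,0,0,0],[0,0,0,0],[0,0,0,0],[0,0,0,0],[0,0,0.01,0],[0,0,0.04,0],[0,0,0.08,0],[0,0,0.12,0],[0,0,0.16,0]]' 0.05
python3 -m handwheel '[[0,0.06,0.05,0],[0.02,0.12,0.05,0],[0.04,0.18,0.05,0],[0.04,0.24,0.05,0],[0.04,0.3,0.05,0],[0.04,0.34,0.05,0],[0.04,0.34,0.05,0],[0.04,0.34,0.05,0],[0.04,0.34,0.05,0],[0.04,0.34,0.05,0]]'
python3 look.py l4
```

```text
t: 36.9
position: [0.536, -0.2336, 0.0305]
ee_rot: [0.0, -0.005, 1.0, -0.0]
wrist_force: [0.1, 1.0, -0.4]
gripper_width: 0.0231
grip_force: 49.4
t: 38.15
position: [0.5358, -0.2335, 0.1924]
ee_rot: [0.0, -0.005, 1.0, -0.0]
wrist_force: [0.5, -0.8, 0.3]
gripper_width: 0.0451
grip_force: 0.0
t: 39.4
position: [0.576, 0.1048, 0.2404]
ee_rot: [0.0, -0.004, 1.0, -0.0]
wrist_force: [0.2, -0.7, -0.4]
gripper_width: 0.045
grip_force: 0.0
[0.57599186 0.10475129 0.24036312] [ 0.22695747 -0.74041924 -0.40968609]
wrist slats
wrist [478.  85.] 1414 [0.5121 0.3197] 0.169 0.009 -6.7
wrist [ 19. 114.] 3855 [ 0.5345 -0.1386] 0.196 0.029 0.5
wrist [279. 204.] 1720 [0.6315 0.1279] 0.091 0.024 5.1
wrist [181. 204.] 1604 [0.6352 0.0231] 0.087 0.026 12.9
wrist [ 18. 273.] 444 [ 0.7209 -0.1725] 0.064 0.023 16.8
scene [249. 209.] 207 [0.6381 0.0238] 0.093 0.026 13.1
scene [277. 227.] 227 [0.6322 0.1289] 0.092 0.025 5.5
on board
scene [185. 123.] 44 [ 0.5121 -0.3998] 0.091 0.012 1.8
scene [189. 134.] 207 [ 0.5372 -0.3477] 0.133 0.032 0.5
scene [201. 141.] 212 [ 0.5361 -0.291 ] 0.132 0.03 0.3
scene [169. 134.] 31 [ 0.5892 -0.4017] 0.053 0.017 -13.8
scene [212. 149.] 226 [ 0.538  -0.2319] 0.133 0.03 -0.1
scene [242. 152.] 50 [ 0.486  -0.1403] 0.054 0.023 4.9
scene [218. 171.] 96 [ 0.5907 -0.1452] 0.093 0.038 -18.6
side [237. 205.] 291 [0.6368 0.0279] 0.089 0.03 13.0
side [236. 236.] 356 [0.6313 0.1329] 0.089 0.029 5.5
on board
side [286. 109.] 80 [ 0.5088 -0.4011] 0.091 0.024 0.3
side [285. 118.] 167 [ 0.5127 -0.3429] 0.083 0.034 0.4
side [284. 129.] 174 [ 0.5152 -0.2828] 0.089 0.032 0.5
side [294. 141.] 74 [ 0.4893 -0.227 ] 0.032 0.03 -1.4
side [289. 159.] 154 [ 0.5109 -0.1374] 0.112 0.036 0.7
```

View pics/l4scene.png

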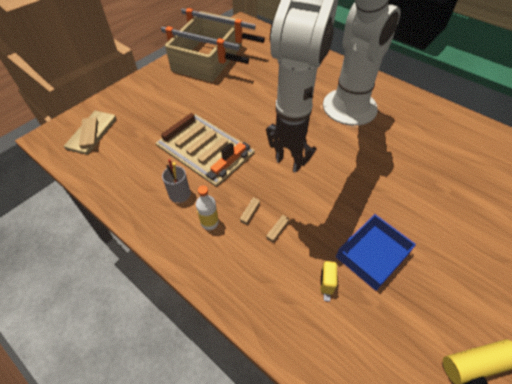

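All three long slats lie on the board, spaced between fence and jaw near (205,142), with the jaw back. Next come the two short slats.

```bash
python3 -m handwheel '[[0.03,0.023,-0.05,0.08],[0.0555,0.023,-0.1,0.08],[0.0555,0.023,-0.15,0.08],[0.0555,0.023,-0.185,0.08],[0.0555,0.023,-0.205,0.08],[0.0555,0.023,-0.215,0.08],[0.0555,0.023,-0.2255,0.08],[0.0555,0.023,-0.2255,0.08],[0.0555,0.023,-0.2255,0.08],[0.0555,0.023,-0.2255,0.08]]' 0.5 50
python3 -m handwheel '[[0,0,0,0],[0,0,0,0],[0,0,0,0],[0,0,0,0],[0,0,0,0],[0,0,0,0],[0,0,0,0],[0,0,0,0],[0,0,0,0],[0,0,0,0]]' -1 50
python3 -m handwheel '[[0,0,0.02,0],[0,0,0.05,0],[0,0,0.1,0],[0,0,0.14,0],[0,0,0.14,0],[0,0,0.14,0],[0,0,0.14,0],[0,0,0.14,0],[0,0,0.14,0],[0,0,0.14,0]]'
python3 -m handwheel '[[-0.03,0.05,0,-0.07],[-0.06,0.1,0,-0.14],[-0.09,0.15,0,-0.206],[-0.11,0.2,0,-0.206],[-0.11,0.25,0,-0.206],[-0.11,0.289,0,-0.206],[-0.11,0.289,0,-0.206],[-0.11,0.289,0,-0.206],[-0.11,0.289,0,-0.206],[-0.11,0.289,0,-0.206]]'
```

```text
t: 40.8
position: [0.6319, 0.1296, 0.0158]
ee_rot: [0.001, -0.045, 0.999, 0.0]
wrist_force: [0.6, -0.2, 0.7]
gripper_width: 0.0644
grip_force: 0.0
t: 42.05
position: [0.6317, 0.1296, 0.0152]
ee_rot: [0.0, -0.045, 0.999, 0.0]
wrist_force: [-1.0, -0.3, 5.9]
gripper_width: 0.0231
grip_force: 49.6
t: 43.3
position: [0.6311, 0.1294, 0.1544]
ee_rot: [-0.0, -0.045, 0.999, -0.0]
wrist_force: [0.3, 0.4, -0.9]
gripper_width: 0.0228
grip_force: 49.0
t: 44.55
position: [0.522, 0.4169, 0.1548]
ee_rot: [0.0, 0.059, 0.998, -0.0]
wrist_force: [-0.6, -0.6, -0.5]
gripper_width: 0.0228
grip_force: 49.1
```

```bash
python3 -m handwheel '[[0,0,-0.03,0],[0,0,-0.06,0],[0,0,-0.08,0],[0,0,-0.095,0],[0,0,-0.105,0],[0,0,-0.115,0],[0,0,-0.12,0],[0,0,-0.122,0],[0,0,-0.122,0],[0,0,-0.122,0]]'
python3 -m handwheel '[[0,0,0,0],[0,0,0,0],[0,0,0,0],[0,0,0,0],[0,0,0,0],[0,0,0.01,0],[0,0,0.04,0],[0,0,0.08,0],[0,0,0.12,0],[0,0,0.16,0]]' -0.18
python3 -m handwheel '[[0.02,-0.05,0.05,0.1],[0.04,-0.1,0.05,0.2],[0.06,-0.15,0.05,0.342],[0.08,-0.2,0.05,0.342],[0.1,-0.25,0.05,0.342],[0.1145,-0.3,0.05,0.342],[0.1145,-0.35,0.05,0.342],[0.1145,-0.394,0.05,0.342],[0.1145,-0.394,0.05,0.342],[0.1145,-0.394,0.05,0.342]]' 0.5
python3 look.py l5
python3 - <<'E'
from h import *
s,im,d=snap("side","b1"); W=cloud("side",d);Z=W[...,2]
blobs("side",(Z>.02)&(Z<.034)&(abs(W[...,0]-.519)<.075)&(abs(W[...,1]-.392)<.06),.025)
E
```

```text
t: 45.8
position: [0.5215, 0.4187, 0.0333]
ee_rot: [0.0, 0.058, 0.998, 0.0]
wrist_force: [-0.6, 0.3, -0.6]
gripper_width: 0.0225
grip_force: 49.1
t: 47.05
position: [0.5213, 0.4185, 0.195]
ee_rot: [0.0, 0.058, 0.998, 0.0]
wrist_force: [-0.0, 0.1, 0.4]
gripper_width: 0.035
grip_force: 0.0
t: 48.3
position: [0.6358, 0.025, 0.2435]
ee_rot: [0.0, -0.113, 0.994, 0.0]
wrist_force: [0.5, 1.2, 0.0]
gripper_width: 0.0639
grip_force: 0.0
[0.63580142 0.02495615 0.243488  ] [0.47412145 1.15132653 0.01588397]
wrist slats
wrist [31. 62.] 3950 [ 0.5875 -0.2111] 0.094 0.058 0.6
wrist [109.  55.] 2417 [ 0.5774 -0.1384] 0.113 0.024 -0.0
wrist [255. 154.] 1895 [0.6376 0.0221] 0.089 0.023 13.4
wrist [ 57. 181.] 455 [ 0.7148 -0.1821] 0.069 0.031 41.1
wrist [498. 242.] 426 [0.6798 0.3162] 0.072 0.023 16.9
scene [249. 209.] 212 [0.6383 0.0238] 0.093 0.026 12.8
on board
scene [187. 122.] 46 [ 0.5033 -0.3996] 0.089 0.013 1.8
scene [189. 134.] 214 [ 0.5372 -0.3481] 0.133 0.031 0.5
scene [171. 134.] 35 [ 0.5837 -0.3991] 0.06 0.01 1.8
scene [200. 141.] 215 [ 0.5372 -0.2908] 0.134 0.03 0.9
scene [211. 150.] 208 [ 0.539  -0.2316] 0.131 0.03 0.2
scene [244. 151.] 39 [ 0.4732 -0.1399] 0.044 0.02 4.8
scene [221. 169.] 94 [ 0.5734 -0.1436] 0.101 0.044 -16.5
side [237. 205.] 288 [0.6367 0.0282] 0.089 0.031 13.0
on board
side [277. 110.] 145 [ 0.5372 -0.3979] 0.148 0.018 0.3
side [277. 119.] 260 [ 0.5356 -0.3427] 0.129 0.034 0.4
side [278. 129.] 249 [ 0.5346 -0.2852] 0.128 0.027 0.5
side [262. 141.] 91 [ 0.5796 -0.2259] 0.04 0.03 0.6
side [293. 141.] 77 [ 0.4893 -0.2268] 0.033 0.03 0.6
side [277. 159.] 253 [ 0.5388 -0.1393] 0.161 0.036 -1.1
side [322. 311.] 31 [0.4529 0.3322] 0.018 0.009 1.5
side [287. 352.] 662 [0.5222 0.4216] 0.09 0.028 -7.4
```

```bash
python3 -m handwheel '[[0.001,-0.001,-0.05,0],[0.001,-0.001,-0.1,0],[0.001,-0.001,-0.15,0],[0.001,-0.001,-0.185,0],[0.001,-0.001,-0.205,0],[0.001,-0.001,-0.215,0],[0.001,-0.001,-0.228,0],[0.001,-0.001,-0.228,0],[0.001,-0.001,-0.228,0],[0.001,-0.001,-0.228,0]]' 0.5 50
python3 -m handwheel '[[0,0,0,0],[0,0,0,0],[0,0,0,0],[0,0,0,0],[0,0,0,0],[0,0,0,0],[0,0,0,0],[0,0,0,0],[0,0,0,0],[0,0,0,0]]' -1 50
python3 -m handwheel '[[0,0,0.02,0],[0,0,0.05,0],[0,0,0.1,0],[0,0,0.14,0],[0,0,0.14,0],[0,0,0.14,0],[0,0,0.14,0],[0,0,0.14,0],[0,0,0.14,0],[0,0,0.14,0]]'
python3 -m handwheel '[[-0.02,0.05,0,-0.1],[-0.04,0.1,0,-0.2],[-0.06,0.15,0,-0.3],[-0.08,0.2,0,-0.35],[-0.1,0.25,0,-0.35],[-0.12,0.3,0,-0.35],[-0.121,0.343,0,-0.35],[-0.121,0.343,0,-0.35],[-0.121,0.343,0,-0.35],[-0.121,0.343,0,-0.35]]'
```

```text
t: 49.75
position: [0.6375, 0.0235, 0.0158]
ee_rot: [0.001, -0.113, 0.994, -0.0]
wrist_force: [0.3, 0.6, -0.7]
gripper_width: 0.0645
grip_force: 0.0
t: 51.0
position: [0.6372, 0.0235, 0.0152]
ee_rot: [0.0, -0.113, 0.994, -0.0]
wrist_force: [-0.4, -0.5, 5.8]
gripper_width: 0.023
grip_force: 49.7
t: 52.25
position: [0.6366, 0.0235, 0.1544]
ee_rot: [-0.0, -0.113, 0.994, 0.0]
wrist_force: [-0.8, 0.7, -1.1]
gripper_width: 0.0227
grip_force: 49.0
t: 53.5
position: [0.5166, 0.3644, 0.1546]
ee_rot: [0.0, 0.063, 0.998, -0.001]
wrist_force: [-0.6, -0.1, -0.5]
gripper_width: 0.0225
grip_force: 49.2
```

```bash
python3 -m handwheel '[[0,0,-0.03,0],[0,0,-0.06,0],[0,0,-0.08,0],[0,0,-0.095,0],[0,0,-0.105,0],[0,0,-0.115,0],[0,0,-0.12,0],[0,0,-0.122,0],[0,0,-0.122,0],[0,0,-0.122,0]]'
python3 -m handwheel '[[0,0,0,0],[0,0,0,0],[0,0,0,0],[0,0,0,0],[0,0,0,0],[0,0,0.01,0],[0,0,0.04,0],[0,0,0.08,0],[0,0,0.12,0],[0,0,0.16,0]]' -0.18
python3 -m handwheel '[[0.002,-0.06,0.05,0.06],[0.004,-0.12,0.05,0.126],[0.006,-0.18,0.05,0.126],[0.008,-0.24,0.05,0.126],[0.01,-0.3,0.05,0.126],[0.012,-0.36,0.05,0.126],[0.014,-0.42,0.05,0.126],[0.016,-0.48,0.05,0.126],[0.018,-0.529,0.05,0.126],[0.018,-0.529,0.05,0.126]]' 1
python3 - <<'E'
from h import *
s,im,d=snap("side","b2"); W=cloud("side",d);Z=W[...,2]
blobs("side",(Z>.02)&(Z<.034)&(abs(W[...,0]-.519)<.075)&(abs(W[...,1]-.392)<.06),.025)
s,im,d=snap("wrist","w3");W=cloud("wrist",d,s);Z=W[...,2]
for lo,hi,z in ((.029,.038,.035),(.082,.1,.09)): print(z); blobs("wrist",(Z>lo)&(Z<hi),z,s,100)
print(s["position"])
E
```

```text
t: 54.75
position: [0.516, 0.3667, 0.0332]
ee_rot: [0.0, 0.062, 0.998, 0.0]
wrist_force: [-0.6, 1.4, -0.6]
gripper_width: 0.0228
grip_force: 49.2
t: 56.0
position: [0.5158, 0.3665, 0.195]
ee_rot: [0.0, 0.062, 0.998, 0.0]
wrist_force: [1.2, 1.3, 0.3]
gripper_width: 0.035
grip_force: 0.0
t: 57.25
position: [0.533, -0.1684, 0.2435]
ee_rot: [0.0, 0.003, 1.0, -0.001]
wrist_force: [-0.7, 0.7, -0.4]
gripper_width: 0.0855
grip_force: 0.0
side [322. 311.] 32 [0.4529 0.3313] 0.017 0.009 -4.9
side [289. 327.] 580 [0.5168 0.3699] 0.09 0.028 -7.1
side [287. 352.] 653 [0.522  0.4211] 0.09 0.026 -6.5
0.035
wrist [ 26. 156.] 872 [ 0.5381 -0.3987] 0.15 0.008 0.3
wrist [284. 103.] 368 [ 0.4794 -0.1396] 0.024 0.014 -0.1
wrist [ 75. 156.] 3269 [ 0.5359 -0.3487] 0.129 0.027 0.4
wrist [132. 156.] 3177 [ 0.536  -0.2917] 0.129 0.026 0.5
wrist [190. 157.] 3040 [ 0.5366 -0.2334] 0.128 0.025 0.7
wrist [283. 208.] 288 [ 0.5874 -0.1386] 0.025 0.013 0.8
wrist [230. 300.] 260 [ 0.7049 -0.198 ] 0.067 0.029 82.8
wrist [347. 317.] 219 [ 0.7278 -0.0625] 0.052 0.021 -52.4
0.09
wrist [261. 171.] 1001 [ 0.5337 -0.163 ] 0.05 0.015 0.4
wrist [224. 338.] 947 [ 0.7105 -0.2037] 0.074 0.044 -84.9
wrist [353. 356.] 355 [ 0.7265 -0.069 ] 0.04 0.015 -27.7
[ 0.53337471 -0.16489492  0.24334632]
```

View pics/w3.png

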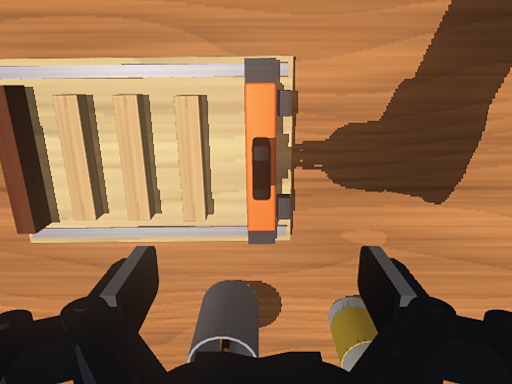

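Both short slats are in the box. The wrist view shows the slats at columns 75, 132 and 190, parallel to the fence, with the handle at (261,171). Now I close the jaw (about 150 mm of travel needed).

```bash
python3 -m handwheel '[[0,0,-0.05,0],[0,0,-0.1,0],[0,0,-0.13,0],[0,0,-0.15,0],[0,0,-0.165,0],[0,0,-0.175,0],[0,0,-0.18,0],[0,0,-0.18,0],[0,0,-0.18,0],[0,0,-0.18,0]]' 0.5
python3 -m handwheel '[[0,0,0,0],[0,0,0,0],[0,0,0,0],[0,0,0,0],[0,0,0,0],[0,0,0,0],[0,0,0,0],[0,0,0,0],[0,0,0,0],[0,0,0,0]]' -1 60
python3 -m handwheel '[[0,-0.006,0,0],[0,-0.012,0,0],[0,-0.018,0,0],[0,-0.024,0,0],[0,-0.03,0,0],[0,-0.036,0,0],[0,-0.042,0,0],[0,-0.048,0,0],[0,-0.054,0,0],[0,-0.06,0,0]]'
python3 -m handwheel '[[0,-0.006,0,0],[0,-0.012,0,0],[0,-0.018,0,0],[0,-0.024,0,0],[0,-0.03,0,0],[0,-0.036,0,0],[0,-0.042,0,0],[0,-0.048,0,0],[0,-0.054,0,0],[0,-0.06,0,0]]'
python3 -m handwheel '[[0,-0.003,0,0],[0,-0.006,0,0],[0,-0.009,0,0],[0,-0.012,0,0],[0,-0.015,0,0],[0,-0.018,0,0],[0,-0.021,0,0],[0,-0.024,0,0],[0,-0.024,0,0],[0,-0.024,0,0]]'
```

```text
t: 58.6
position: [0.5342, -0.1627, 0.0634]
ee_rot: [0.0, -0.001, 1.0, -0.0]
wrist_force: [0.8, -0.5, 0.1]
gripper_width: 0.0639
grip_force: 0.0
t: 59.85
position: [0.5338, -0.1625, 0.063]
ee_rot: [0.0, -0.001, 1.0, -0.0]
wrist_force: [-2.4, 0.4, 6.3]
gripper_width: 0.0153
grip_force: 59.3
t: 61.1
position: [0.5343, -0.2212, 0.063]
ee_rot: [0.0, -0.002, 1.0, 0.001]
wrist_force: [-0.4, 3.8, 5.2]
gripper_width: 0.0153
grip_force: 59.4
t: 62.35
position: [0.5348, -0.2821, 0.063]
ee_rot: [0.001, -0.002, 1.0, 0.0]
wrist_force: [2.2, 4.0, 4.0]
gripper_width: 0.0152
grip_force: 59.2
t: 63.6
position: [0.5351, -0.3067, 0.063]
ee_rot: [0.001, -0.001, 1.0, -0.0]
wrist_force: [3.5, 2.7, 2.6]
gripper_width: 0.0155
grip_force: 59.1
```

Travel is 0.144 m so far. I'll press on in small steps until it closes.

```bash
python3 -m handwheel '[[0,-0.001,0,0],[0,-0.002,0,0],[0,-0.003,0,0],[0,-0.004,0,0],[0,-0.005,0,0],[0,-0.006,0,0],[0,-0.007,0,0],[0,-0.008,0,0],[0,-0.008,0,0],[0,-0.008,0,0]]'
python3 -m handwheel '[[0,-0.001,0,0],[0,-0.002,0,0],[0,-0.003,0,0],[0,-0.004,0,0],[0,-0.004,0,0],[0,-0.004,0,0],[0,-0.004,0,0],[0,-0.004,0,0],[0,-0.004,0,0],[0,-0.004,0,0]]'
```

```text
t: 64.85
position: [0.5351, -0.3123, 0.063]
ee_rot: [0.001, -0.002, 1.0, 0.001]
wrist_force: [3.1, 7.3, 5.6]
gripper_width: 0.0154
grip_force: 59.5
t: 66.1
position: [0.5351, -0.3123, 0.063]
ee_rot: [-0.0, -0.003, 1.0, 0.003]
wrist_force: [-0.5, 16.3, 11.7]
gripper_width: 0.0149
grip_force: 60.2
```

The jaw is firm at 150 mm of travel. I'll unload, release, rise and check.

```bash
python3 -m handwheel '[[0,0.002,0,0],[0,0.004,0,0],[0,0.004,0,0],[0,0.004,0,0],[0,0.004,0,0],[0,0.004,0,0],[0,0.004,0,0],[0,0.004,0,0],[0,0.004,0,0],[0,0.004,0,0]]' 0
python3 -m handwheel '[[0,0,0.03,0],[0,0,0.08,0],[0,0,0.13,0],[0,0,0.18,0],[0,0.05,0.18,0],[0,0.05,0.18,0],[0,0.05,0.18,0],[0,0.05,0.18,0],[0,0.05,0.18,0],[0,0.05,0.18,0]]'
python3 - <<'E'
from h import *
s,im,d=snap("wrist","w4");W=cloud("wrist",d,s);Z=W[...,2]
for lo,hi,z in ((.029,.038,.035),(.04,.05,.045),(.082,.1,.09)): print(z); blobs("wrist",(Z>lo)&(Z<hi),z,s,100)
print(s["position"])
s,im,d=snap("side","b3"); W=cloud("side",d);Z=W[...,2]
blobs("side",(Z>.02)&(Z<.034)&(abs(W[...,0]-.519)<.075)&(abs(W[...,1]-.392)<.06),.025)
E
```

```text
t: 67.35
position: [0.5338, -0.3145, 0.0628]
ee_rot: [0.0, -0.001, 1.0, -0.0]
wrist_force: [-0.5, 0.5, 0.7]
gripper_width: 0.0425
grip_force: 0.0
t: 68.6
position: [0.5336, -0.2651, 0.2425]
ee_rot: [-0.0, -0.001, 1.0, 0.0]
wrist_force: [0.3, -0.1, 0.2]
gripper_width: 0.0423
grip_force: 0.0
0.035
wrist [158. 157.] 8921 [ 0.5372 -0.3653] 0.149 0.073 0.5
wrist [387. 103.] 370 [ 0.4796 -0.1412] 0.023 0.014 0.1
wrist [376. 209.] 291 [ 0.5879 -0.1404] 0.025 0.014 0.2
wrist [294. 304.] 145 [ 0.7074 -0.2245] 0.046 0.012 -45.3
0.045
wrist [211. 151.] 3226 [ 0.5358 -0.3121] 0.148 0.03 0.5
wrist [111. 157.] 3266 [ 0.537  -0.4081] 0.149 0.022 0.4
wrist [295. 310.] 182 [ 0.7086 -0.2246] 0.046 0.013 -43.7
0.09
wrist [203. 173.] 1074 [ 0.535  -0.3118] 0.05 0.017 0.4
wrist [303. 338.] 460 [ 0.7059 -0.2222] 0.043 0.018 -54.6
[ 0.53359636 -0.26509611  0.24247509]
side [322. 311.] 34 [0.4528 0.3322] 0.018 0.009 1.5
side [290. 327.] 588 [0.5168 0.3696] 0.09 0.028 -7.3
side [287. 352.] 663 [0.5221 0.4212] 0.09 0.027 -6.3
```

View pics/w4.png

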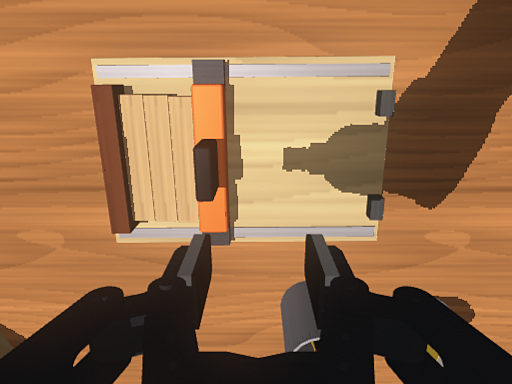

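View pics/b3.png

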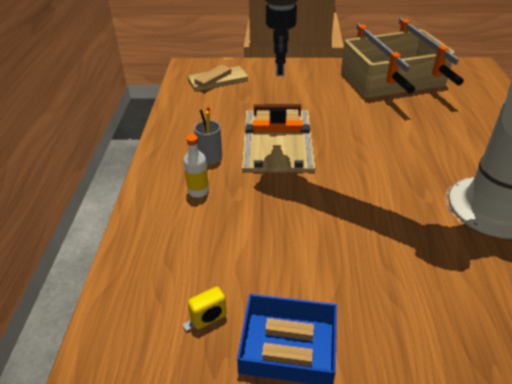

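The wrist view shows the three slats tight between the fence (111,157) and the jaw (211,151), with no visible gaps. The side view shows both short slats in the box at (290,327) and (287,352), and the glue, can and tape where they started.

```bash
python3 -c "
from plant import finish_job; print(finish_job())"
```

```text
the job is handed in; nothing more can be done
None
```

I handed in the job at about 69 s: the three full-length slats are clamped tight against the fence, both short slats are in the scrap box, and the glue, can and tape look undisturbed; the hand-in returned no verdict.

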